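Hang the test weight on the load cell by its snap hook

ROBOT

A 6-joint arm with a two-finger parallel gripper is mounted at the origin on the work surface. World frame = base frame: x ahead of the robot, y to its left, z up, the work surface at z = 0. Lengths are in mm, angles in degrees, forces in N, time in s.
With the tool pointing down it reaches from about 350 to 850 mm from the base axis. Payload 8.1 kg.
Tool frame: the origin (TCP) lies at the very end of the fingers, on their centre line; the grasp point (between the pads) lies 19 mm behind it (env.pinch_z is the distance from the TCP to the grasp point, in mm); z points along the fingers, y is the line along which they close (so a half turn about z gives the same grasp; the last joint's range is limited). The gripper opens to 93 mm and grips with 3 to 60 N. Pads are 15 mm wide; open, the fingers measure 128 mm over their backs; the gripper's body (75 mm by 188 mm) begins 65 mm behind the grasp point.
Start: joints at [-74.049, 7.471, 85.268, -0, 87.261, -4.893], TCP at [213.517, -560.728, 218.635] pointing down, gripper open.
Joint ranges: [-169.43, 169.43], [-51.17, 129.36], [1.28, 143.12], [-76.62, 256.62], [0, 156.53], [-152.29, 152.29]. Speed limits (degrees/s): [136.94, 136.94, 159.86, 180, 180, 180].

INTERFACE

Orientations are given as [roll, pitch, yaw] about the fixed x, y, z axes, in that order (R = Rz(yaw) Ry(pitch) Rx(roll)).
In Python, from bench import env gives the robot as it stands. The module is installed in compiled form; this text tells all that it offers.
- The arm moves only by the tool jog_arm, never from a script. Its argument "increments" is a list of rows, each a list of 3 entries, a list of its own where there are three numbers: the closure in counts, from 0 (fully open) to 255 (shut), then the shift along the tool's x, y, z normalised to -1 to 1, where 1 is 0.02 m, then the turn about the tool's z normalised to -1 to 1, where 1 is 0.08 rad. A call has 1 to 5 rows; each row shifts and turns the commanded pose from where the row before left it, along the tool's axes as they then stand; what a row does not reach is not made up. A row lasts 1/12 s, in which the tool goes at most 41.7 mm and 7.16 degrees, less where a joint would pass 70% of its speed; a pose out of reach is approached as far as the arm can. A call with a number of a shift or a turn outside -1 to 1 is refused whole. A call with a gripper value outside its range is refused whole. The fingers move at their own pace and stop on an object; the grip force is fixed at half the most. Time passes only in rows, so rows that do not move let the fingers close. It gives the time, the measured TCP pose, the force, the opening and the grip force at its end, in the units of the state.
- env.read_state(): the state, without advancing time (a new reading comes with each control period).
- env.read_camera(name): name is "side" or "top" or "wrist"; returns a dict with "color" (420x560x3 uint8, blue, green, red), "z_map" (420x560 float32, mm along the optical axis (not along the pixel's ray), 0 where there is no reading), "fx", "fy", "cx", "cy" (pixels), "R" (3x3) and "t" (3): a world point X has camera coordinates R X + t; the wrist camera has in their place "tool_from_camera" (4x4, takes a point from camera to tool coordinates, whose origin is the TCP and whose axes are the flange's). Camera axes: x right, y down, z forward; pixel columns grow to the right and rows downward; lengths in mm; the calibration is good to about 2 mm. A picture is of the moment at which its call begins: read the wrist's pose just before it.
- env.finish_job(): hands the job in; it is judged then, once.
The state is a dict: "time_s": time; "joint_pos": joint angles; "joint_vel": joint speeds; "joint_torque": joint torques, N m; "tcp_pos": TCP position; "orientation": TCP orientation; "wrist_force": force on the tool from outside, world axes, zero at the start; "wrist_torque": the same for the moment, N m; "width": finger opening in mm; "grip_force": force on a finger pad.
Only numpy, scipy, OpenCV 4.12 (cv2) and the standard library are available. Lean on these libraries where they do the work, as an engineer would, in place of code of your own. Each camera call takes 0.05 s, during which the arm holds its last target. There are 200 camera calls.

TASK

Hang the steel test weight from the load cell: pick it up by its snap hook, press the hook's sprung gate against the brass eye until the eye slips inside and the gate springs shut behind it, then lower it gently until the eye carries it, never letting it drop or jerk, and leave the weight hanging upright, free and still. The cell is delicate: never put more than 12 N on it or its stand, and leave the other things on the bench where they are.

Things in the scene. Friction and masses are not known exactly. Their poses are not given: they have to be found in the camera images.
- test_weight: loose steel weight, 0.42 to 0.58 kg (differs per set), standing upright: cylinder 44 mm across, 35 mm tall, rigidly carrying a pear-shaped snap hook of 9 mm round bar, 9 mm thick in y, overall top at z 130 mm. Origin: centre of the underside; z up; x from the hook's spine towards its gate. Hook's clear inside: x -22 to 14, z 52 to 121 mm
- hook_spine (a point): point on the hook's straight upright spine (bar centre x -27 from z 70 to 106 mm in the weight's frame), at z 98 mm: a good place to grip, fingers on either side in y (9 mm wide); the eye must not meet them
- hook_crown (a point): where the centre of the eye's wire lies when the hook hangs on it: weight's frame 0, 0, 117.5 mm, straight above the weight's middle. The crown's bar passes above it, its centre at z 125.5 mm
- hook_nose (a point): centre of the round end of the hook's nose, weight's frame x 19, y 0, z 107 mm (lowest point z 102.5). The crown's bar runs down to it; the gate shuts against it from below
- hook_mouth (a point): point on the shut gate's free end: weight's frame x 19, y 0, z 98 mm. Press the eye on the gate here or up to 10 mm lower. Once the wire centre is at x below 10 mm it can go up (hook down) behind the nose and past the gate's end, which then snaps shut under it
- gate (a joint): red sprung gate, 7 mm round bar, hinged at x 17, z 57 mm of the weight's frame, reaching up 44 mm to the nose (top of its round end z 104.5). rad: 0 shut, up to 0.62 pressed in towards the spine. Spring moment 0.09 N m at 0, plus 0.22 N m per rad: 2 N at the free end to start it, some 5 N to let the eye in (7 to 8 N as the wire slips over its end), twice that half way down
- load_cell: fixed stand of the load cell. Origin: centre of the underside of its 140 x 120 x 12 mm dark base plate; z up. A 26 mm square post at x 45 mm, 264 mm tall, carries a clamp collar with an aluminium beam 22 x 22 mm (the cell) from x 23 to x -57 mm; from its free end the brass eye points to -x. The collar is clamped 0 to 15 mm above or below its middle setting, differently each time
- eye_tip (a point): point of the stand where the eye's outermost wire centre would be at the collar's middle setting: stand frame x -105, y 0, z 206 mm. True in x and y; the real wire is up to 15 mm higher or lower (191 to 221 mm): find it by sight or feel. This wire goes into the hook; it is 7 mm thick and runs along the stand's y
- eye_centre (a point): centre of the hole of the brass eye at the collar's middle setting: stand frame x -85.5, y 0, z 206 mm; the real one is up to 15 mm higher or lower. The eye is a closed ring lying level: hole 32 mm, outside 46 mm, wire 7 mm. The hook's nose comes down through this hole; the beam's middle is at the same level
- knob_weight: bystander: brass weight with a knob, 38 mm across, 54 mm tall; origin under its centre
- screwdriver: bystander: red-handled screwdriver lying on the bench, 160 mm long; origin under its middle, x towards the tip
- bnc_tee: bystander: steel T-shaped coaxial adapter lying on the bench, 44 x 30 x 15 mm; origin under its middle
- flux_jar: bystander: small jar with a blue cap, 44 mm across, 50 mm tall; origin under its centre
Mind the look-alikes: they are no part of the job. What is meant by the test_weight is not blue or orange, and is the larger of those in its own colour.

How it is judged:
By the outcome, as a careful person would: the job done as asked, in the order asked, and still so for the second after the job is handed in, with the robot touching nothing.
It also fails if it takes over 72 s, if anything falls off the work surface, if the arm or the gripper's body presses on something with over 40 N, if the wrist force passes 120 N, or if a joint passes its speed limit or range.

## Working session

There is one attempt and no reset: what is moved stays moved. The work goes in short steps, Python scripts to look and compute and a tool call to move; the robot and the scene stay as the last step left them, time stands still between calls to the robot, and variables do not carry over. Pictures are saved under pics/ and viewed, at most 13 in all, crops included, and the job is handed in when it is done.

Besides the shell and the picture viewer there is one more tool, called after "Request:" as name(argument=value, ...), one argument or row to a line, values as JSON. jog_arm: Moves the arm, as the interface text tells. Its arguments: {"type":"object","properties":{"increments":{"type":"array"}},"required":["increments"]}

```bash
mkdir -p pics; cat > h.py <<'E'
import numpy as np, cv2
from bench import env
def cam(n):
    c=env.read_camera(n); cv2.imwrite  # noqa
    return c
def cloud(c):
    z=c["z_map"]; v,u=np.mgrid[:z.shape[0],:z.shape[1]]
    P=np.stack([(u-c["cx"])/c["fx"]*z,(v-c["cy"])/c["fy"]*z,z],-1)
    return (P-np.asarray(c["t"]))@np.asarray(c["R"])   # R^T (P-t)
def project(c,X):
    p=np.asarray(c["R"])@np.asarray(X)+c["t"]; return p[0]/p[2]*c["fx"]+c["cx"],p[1]/p[2]*c["fy"]+c["cy"]
E
python3 - <<'E'
from h import *
import pickle
s=env.read_state(); print(s)
for n in("top","side"):
    c=env.read_camera(n); pickle.dump(c,open(n+".pkl","wb")); cv2.imwrite(f"pics/{n}0.png",c["color"])
    print(n,c["fx"],c["R"],c["t"],-np.asarray(c["R"]).T@c["t"],(c["z_map"]>0).mean())
E
```

```text
{'time_s': 0.0, 'joint_pos': array([-7.40459869e+01,  7.51376432e+00,  8.53290694e+01, -3.76265946e-05,
        8.72599388e+01, -4.89214578e+00]), 'joint_vel': array([-0.02782504,  0.01118923,  0.00477486, -0.07348544,  0.06774784,
       -0.00144028]), 'joint_torque': array([-4.16524708e-04, -5.59843326e+01, -4.91755235e+01,  7.67205586e-02,
        3.54156678e-02, -1.24117037e-04]), 'tcp_pos': array([ 213.39175181, -560.17425025,  217.60345277]), 'orientation': array([-1.79897599e+02, -8.72703048e-03,  2.08461529e+01]), 'wrist_force': array([0.34223565, 0.16881486, 0.46873437]), 'wrist_torque': array([-0.00638822, -0.00152468, -0.03349838]), 'grip_force': 0.0, 'width': 92.9101754424531}
top 532.638450922545 [[ 9.59556565e-03 -9.99952257e-01  1.84614241e-03]
 [-9.93534114e-01 -9.74281368e-03 -1.13115175e-01]
 [ 1.13127761e-01 -7.48801376e-04 -9.93580167e-01]] [ -47.38400935  562.20245285 1158.8879107 ] [ 427.91959734  -41.03653649 1215.12915066] 0.9960204081632653
side 474.3781764038332 [[-0.85270389 -0.52226922 -0.01144291]
 [-0.24228724  0.41479649 -0.87706372]
 [ 0.46280986 -0.74510317 -0.48023775]] [441.37665044 270.01777036 819.46064753] [ 62.53097591 729.09774251 635.40936067] 0.9959141156462585
```

View pics/top0.png

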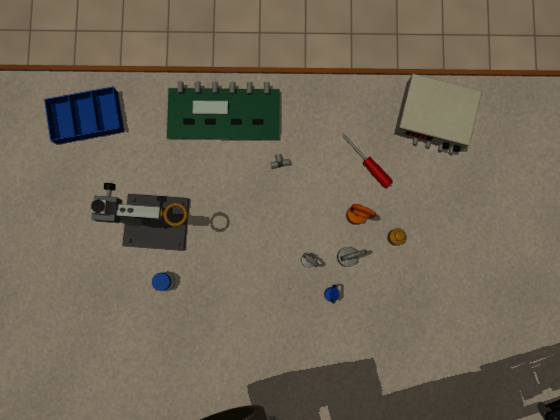

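View pics/side0.png

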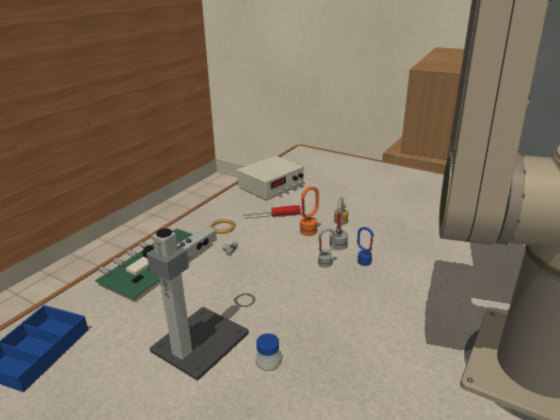

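Top view: the stand's base is at (157,222), its eye at (175,214), and the test weight (larger steel one) at (348,256), with the small steel one at (311,260). Side view: the eye is at (222,226) and the test weight at (340,230).

```bash
python3 - <<'E'
from h import *
import pickle
T=pickle.load(open("top.pkl","rb"));S=pickle.load(open("side.pkl","rb"))
PT,PS=cloud(T),cloud(S)
a=cv2.resize(T["color"][225:305,295:405],None,fx=3.6,fy=3.6,interpolation=cv2.INTER_CUBIC)
b=cv2.resize(S["color"][180:280,290:390],None,fx=2.88,fy=2.88,interpolation=cv2.INTER_CUBIC)
cv2.imwrite("pics/crop1.png",np.hstack([a,b]))
# base plate
base=(PT[...,2]>6)&(PT[...,2]<18)&(T["color"].max(-1)<75); base[:180]=0;base[260:]=0;base[:,:90]=0;base[:,200:]=0
base=cv2.morphologyEx(base.astype(np.uint8),cv2.MORPH_OPEN,np.ones((3,3)))
pts=PT[base>0][:,:2].astype(np.float32); r=cv2.minAreaRect(pts); print("base",r,cv2.boxPoints(r),len(pts))
# eye: brass color
for n,C,P,box in(("top",T,PT,(195,235,160,195)),("side",S,PS,(212,240,205,240))):
    h=cv2.cvtColor(C["color"],cv2.COLOR_BGR2HSV); m=(h[...,0]>10)&(h[...,0]<30)&(h[...,1]>120)&(h[...,2]>80)
    k=np.zeros_like(m);k[box[0]:box[1],box[2]:box[3]]=1;m&=k
    q=P[m]; z=np.median(q[:,2]);q2=q[abs(q[:,2]-z)<10]
    v,u=np.nonzero(m); print(n,m.sum(),"medz",z,q2.min(0),q2.max(0),np.std(q2[:,2]), "uv",u.min(),u.max(),v.min(),v.max())
    print(cv2.fitEllipse(np.stack([u,v],1).astype(np.float32)))
# post/beam top
q=PT[190:235,90:165].reshape(-1,3)
for lo,hi in((250,275),(205,245)):
    w=q[(q[:,2]>lo)&(q[:,2]<hi)]; print(lo,w.min(0),w.max(0),np.median(w,0),len(w))
# weight
for n,C,P in(("top",T,PT),("side",S,PS)):
    q=P.reshape(-1,3);
    m=(q[:,2]>15)&(q[:,2]<150)&(q[:,1]>-330)&(q[:,1]<-120)&(q[:,0]>250)&(q[:,0]<480)
    hsv=cv2.cvtColor(C["color"],cv2.COLOR_BGR2HSV).reshape(-1,3)
    lab=cv2.connectedComponentsWithStats(m.reshape(420,560).astype(np.uint8))
    for i in range(1,lab[0]):
        if lab[2][i,4]>40:
            k=(lab[1]==i).ravel(); print(n,lab[2][i],q[k].min(0).round(),q[k].max(0).round(),np.median(C["color"].reshape(-1,3)[k],0))
E
```

```text
base ((545.793701171875, 247.98458862304688), (140.85093688964844, 120.24581146240234), 86.17562866210938) [[481.10742 181.72604]
 [601.08545 173.70584]
 [610.48    314.24313]
 [490.50195 322.26334]] 2268
top 173 medz 214.1904488327553 [519.18537425 141.71187056 207.39368827] [561.79217983 189.93710624 219.92448707] 1.9881564930604603 uv 160 186 203 225
((174.30978393554688, 214.04617309570312), (20.37936019897461, 22.120946884155273), 89.43164825439453)
side 125 medz 214.17557292721844 [517.36712202 145.94868526 210.64434606] [559.19229843 187.21334723 216.80888543] 1.4390572806689554 uv 211 234 220 232
((222.56427001953125, 225.80953979492188), (11.304302215576172, 21.637210845947266), 86.41558837890625)
250 [534.92324749 278.26138112 250.0176732 ] [561.95050591 306.66848464 267.95225783] [547.85152318 290.32064829 262.31613646] 236
205 [524.14248777 183.08266852 205.30543424] [586.51116436 314.68067943 244.63469328] [543.34056345 261.87777178 222.88584676] 1020
top [338 251  29  16 293] [ 449. -214.   16.] [ 480. -164.  131.] [72. 82. 82.]
top [325 285  14  19 187] [ 370. -165.   18.] [ 408. -136.   97.] [86. 35. 12.]
side [335 197  13  49 347] [ 448. -212.   15.] [ 480. -161.  133.] [ 89.  97. 106.]
side [357 227  17  35 299] [ 370. -164.   15.] [ 410. -129.   97.] [113.  71.  52.]
```

View pics/crop1.png

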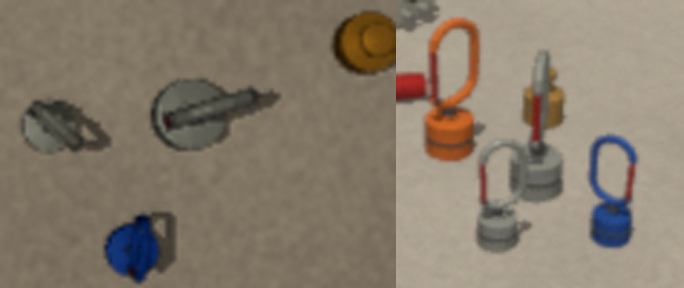

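The crop shows the test weight's red gate at its left end in the top view (facing +y, towards the stand). The spine is at the right end.

```bash
python3 - <<'E'
from h import *
import pickle
T=pickle.load(open("top.pkl","rb"));S=pickle.load(open("side.pkl","rb"))
L=[]
for n,C in(("top",T),("side",S)):
    P=cloud(C);q=P.reshape(-1,3)
    b=np.median(P[(abs(P[...,2])<8)&(P[...,0]>380)&(P[...,0]<560)&(abs(P[...,1]+100)<200)][:,2]); print(n,"bench z",b)
    m=(q[:,0]>435)&(q[:,0]<495)&(q[:,1]>-235)&(q[:,1]<-150)
    w=q[m]; h=w[(w[:,2]>45)&(w[:,2]<140)]
    vx,vy,x0,y0=cv2.fitLine(h[:,:2].astype(np.float32),cv2.DIST_HUBER,0,.01,.01).ravel()
    d=np.array([vx,vy])*np.sign(vy); t=(h[:,:2]-[x0,y0])@d; nrm=(h[:,:2]-[x0,y0])@[d[1],-d[0]]
    print("line",x0,y0,"ang",np.degrees(np.arctan2(d[1],d[0])),"ends",[x0,y0]+d*t.min(),[x0,y0]+d*t.max(),"zmax",np.percentile(h[:,2],98),len(h),nrm.std())
    cr=h[h[:,2]>122]; print("crown",cr.mean(0),len(cr))
    c=w[(w[:,2]>31)&(w[:,2]<39)]; print("disc",c.min(0),c.max(0),cv2.minEnclosingCircle(c[:,:2].astype(np.float32)),len(c))
    o=(q[:,0]>480)&(q[:,0]<600)&(q[:,1]>-330)&(q[:,1]<-120)&(q[:,2]>12)&(q[:,2]<200); o=q[o]; print("others",o.min(0),o.max(0))
E
```

```text
top bench z -0.047800271580784245
line 470.3809 -185.77188 ang 107.55575 ends [ 479.52863249 -214.68666988] [ 463.45040559 -163.86554875] zmax 130.7299420623915 121 2.6190196783135486
crown [ 471.18406066 -187.86036019  126.709422  ] 72
disc [ 448.83727998 -206.35380919   31.05327035] [ 490.79346184 -163.88819233   38.99698484] ((470.279541015625, -185.75572204589844), 21.95379638671875) 202
others [ 480.27607043 -316.48462508   12.4450485 ] [ 587.1395003  -167.55451996  132.3889488 ]
side bench z 1.5270847883375416
line 468.9913 -180.90631 ang 104.68027 ends [ 477.1595545  -212.08556619] [ 463.53079241 -160.06285067] zmax 130.73152090119268 177 2.217873379955972
crown [ 468.83360156 -178.168654    127.63152801] 33
disc [ 449.66063734 -208.80021816   31.49092589] [ 491.74324914 -160.68092616   38.90778775] ((467.8819580078125, -184.53585815429688), 24.33798599243164) 104
others [ 480.01137654 -311.09039335   12.15753671] [ 588.36047351 -164.2086949   131.99713622]
```

Request:
jog_arm(
  increments=[
    [130,[0,0,0],-1],
    [130,[0,0,0],-1],
    [130,[0,0,0],-1],
    [130,[0,0,0],-1],
    [130,[0,0,0],-1],
  ],
)

```text
time_s: 0.52
tcp_pos: [213.4, -560.4, 218.0]
orientation: [-179.9, -0.0, 44.0]
wrist_force: [-0.1, 0.2, 0.8]
width: 64.5
grip_force: 0.0
```

Request:
jog_arm(
  increments=[
    [130,[0,0,0],-1],
    [130,[0,0,0],-1],
    [130,[0,0,0],-1],
    [130,[0,0,0],-1],
    [130,[0,0,0],-1],
  ],
)

```text
time_s: 0.93
tcp_pos: [213.4, -560.4, 218.0]
orientation: [-180.0, -0.0, 66.9]
wrist_force: [0.1, 0.2, -0.1]
width: 45.4
grip_force: 0.0
```

Request:
jog_arm(
  increments=[
    [130,[0,0,0],-1],
    [130,[0,0,0],-1],
    [130,[0,0,0],-1],
    [130,[0,0,0],-1],
    [130,[0,0,0],-1],
  ],
)

```text
time_s: 1.35
tcp_pos: [213.4, -560.4, 218.0]
orientation: [-180.0, -0.1, 89.8]
wrist_force: [0.1, -0.6, 0.2]
width: 45.3
grip_force: 0.0
```

Request:
jog_arm(
  increments=[
    [130,[0,0,0],-1],
    [130,[0,0,0],-1],
    [130,[0,0,0],-1],
    [130,[0,0,0],-0.8],
    [130,[0,0,0],0],
  ],
)

```text
time_s: 1.77
tcp_pos: [213.4, -560.4, 218.0]
orientation: [-180.0, -0.1, 107.2]
wrist_force: [0.2, -0.5, 1.3]
width: 45.8
grip_force: 0.0
```

Request:
jog_arm(
  increments=[
    [130,[0.7,0.95,0],0],
    [130,[0.7,0.95,0],0],
    [130,[0.7,0.95,0],0],
    [130,[0.7,0.95,0],0],
    [130,[0.7,0.95,0],0],
  ],
)

```text
time_s: 2.18
tcp_pos: [284.3, -464.9, 218.3]
orientation: [-180.0, -0.0, 106.8]
wrist_force: [-0.6, -0.8, -0.3]
width: 45.6
grip_force: 0.0
```

Request:
jog_arm(
  increments=[
    [130,[0.7,0.95,0],0],
    [130,[0.7,0.95,0],0],
    [130,[0.7,0.95,0],0],
    [130,[0.7,0.95,0],0],
    [130,[0.7,0.95,0],0],
  ],
)

```text
time_s: 2.6
tcp_pos: [354.6, -370.1, 218.4]
orientation: [-180.0, -0.0, 106.9]
wrist_force: [-0.2, -0.4, 0.2]
width: 45.6
grip_force: 0.0
```

Request:
jog_arm(
  increments=[
    [130,[0.7,0.95,0],0],
    [130,[0.7,0.95,0],0],
    [130,[0.7,0.95,0],0],
    [130,[0,0,0],0],
    [130,[0,0,0],0],
  ],
)

```text
time_s: 3.02
tcp_pos: [396.9, -313.6, 218.4]
orientation: [-180.0, -0.0, 107.0]
wrist_force: [-0.1, 0.6, 0.6]
width: 45.3
grip_force: 0.0
```

Request:
jog_arm(
  increments=[
    [130,[0.6,0.9,0],0],
    [130,[0.6,0.9,0],0],
    [130,[0.6,0.9,0],0],
    [130,[0.6,0.9,0],0],
    [130,[0.6,0.9,0],0],
  ],
)

```text
time_s: 3.43
tcp_pos: [464.9, -231.0, 218.5]
orientation: [-180.0, 0.0, 106.9]
wrist_force: [0.3, -1.6, -0.6]
width: 45.8
grip_force: 0.0
```

Request:
jog_arm(
  increments=[
    [130,[0.6,0.9,0],0],
    [130,[0,0,0],0],
    [130,[0,0,0],0],
  ],
)

```text
time_s: 3.68
tcp_pos: [478.5, -214.2, 218.4]
orientation: [-180.0, -0.0, 107.0]
wrist_force: [0.1, 0.1, -1.2]
width: 45.6
grip_force: 0.0
```

```bash
cat >> h.py <<'E'
from scipy.spatial.transform import Rotation as Ro
def wrist():
    s=env.read_state(); c=env.read_camera("wrist")
    M=np.asarray(c["tool_from_camera"]); R=Ro.from_euler("xyz",s["orientation"],degrees=True).as_matrix()
    z=c["z_map"]; v,u=np.mgrid[:z.shape[0],:z.shape[1]]
    P=np.stack([(u-c["cx"])/c["fx"]*z,(v-c["cy"])/c["fy"]*z,z],-1)
    P=(P@M[:3,:3].T+M[:3,3])@R.T+s["tcp_pos"]
    P[z==0]=np.nan
    return s,c,P
E
python3 - <<'E'
from h import *
s,c,P=wrist(); print(s["tcp_pos"],s["orientation"],np.asarray(c["tool_from_camera"]).round(2).tolist())
cv2.imwrite("pics/w1.png",c["color"])
q=P.reshape(-1,3); m=(q[:,0]>440)&(q[:,0]<500)&(q[:,1]>-235)&(q[:,1]<-145)
w=q[m]; h=w[(w[:,2]>80)&(w[:,2]<140)]
if len(h)>20:
    vx,vy,x0,y0=cv2.fitLine(h[:,:2].astype(np.float32),cv2.DIST_HUBER,0,.01,.01).ravel()
    d=np.array([vx,vy])*np.sign(vy);t=(h[:,:2]-[x0,y0])@d
    print(len(h),x0,y0,np.degrees(np.arctan2(d[1],d[0])),[x0,y0]+d*np.percentile(t,1),[x0,y0]+d*np.percentile(t,99),h[:,2].max())
c2=w[(w[:,2]>31)&(w[:,2]<38)]
if len(c2)>20: print(cv2.minEnclosingCircle(c2[:,:2].astype(np.float32)),len(c2))
E
```

```text
[ 478.52087359 -214.23324224  218.35911652] [-1.79958452e+02 -2.70428161e-03  1.07022443e+02] [[-0.0, -0.97, -0.25, 66.56], [1.0, -0.0, -0.0, 1.04], [0.0, -0.25, 0.97, -167.27], [0.0, 0.0, 0.0, 1.0]]
535 472.40955 -186.50069 108.195984 [ 481.17982685 -213.18194073] [ 465.20993846 -164.59779022] 132.48787529647595
((472.3722229003906, -185.73214721679688), 21.78818702697754) 679
```

View pics/w1.png

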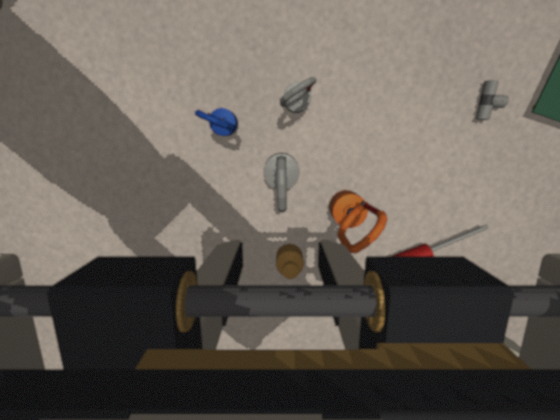

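The wrist view has the test weight's hook at (282,180), in line with the fingers, and orange nearby at (360,220). I'll check clearance to it before descending.

```bash
python3 - <<'E'
from h import *
import pickle
for n in("top","side"):
    q=cloud(pickle.load(open(n+".pkl","rb"))).reshape(-1,3); r=np.radians(107.5)
    d=q[:,:2]-[479.7,-211.5]; tx=d@[np.cos(r),np.sin(r)]; ty=d@[np.sin(r),-np.cos(r)]
    m=(abs(tx)<20)&(abs(ty)<110)&(q[:,2]>60)&(q[:,2]<160); 
    for lo in range(-110,110,10):
        k=m&(ty>=lo)&(ty<lo+10)
        if k.sum()>2: print(n,lo,k.sum(),q[k][:,2].max().round())
E
```

```text
top -10 27 129.0
top 0 15 130.0
top 80 20 132.0
top 90 40 130.0
side -10 37 128.0
side 0 9 130.0
side 80 15 131.0
side 90 66 129.0
side 100 8 113.0
```

Clear to 80 mm; fingers reach 40 mm. Descending.

Request:
jog_arm(
  increments=[
    [130,[0.11,0.1,0],-0.15],
    [130,[0,0,0.9],0],
    [130,[0,0,0.9],0],
    [130,[0,0,0.9],0],
    [130,[0,0,0.9],0],
  ],
)

```text
time_s: 4.15
tcp_pos: [479.3, -212.4, 146.0]
orientation: [180.0, 0.0, 107.6]
wrist_force: [0.7, 0.3, -0.2]
width: 45.4
grip_force: 0.0
```

Request:
jog_arm(
  increments=[
    [130,[0,0,0.9],0],
    [130,[0,0,0.9],0],
    [130,[0,0,0.9],0],
    [130,[0,0,0.65],0],
    [130,[0,0,0],0],
  ],
)

```text
time_s: 4.57
tcp_pos: [477.2, -211.1, 76.3]
orientation: [-179.8, -0.2, 107.6]
wrist_force: [-0.1, 0.3, 0.3]
width: 45.7
grip_force: 0.0
```

```bash
python3 - <<'E'
from h import *
s=env.read_state(); print(s["tcp_pos"],s["orientation"],s["wrist_force"])
c=env.read_camera("side"); cv2.imwrite("pics/s1.png",cv2.resize(c["color"][130:290,260:460],None,fx=4,fy=3.75)[:600])
E
```

```text
[ 477.19432375 -211.05967906   76.33003983] [-179.78063299   -0.21525832  107.63163296] [-0.07479615  0.32861013  0.27996815]
```

View pics/s1.png

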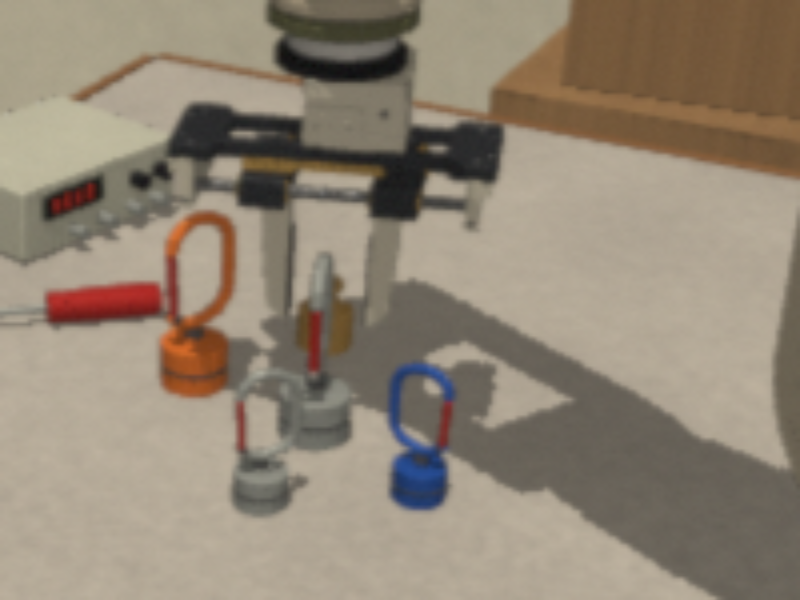

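The fingers straddle the hook. I'll correct the small offset and close.

Request:
jog_arm(
  increments=[
    [130,[-0.06,0.12,-0.1],0],
    [130,[0,0,0],0],
    [170,[0,0,0],0],
    [190,[0,0,0],0],
    [200,[0,0,0],0],
  ],
)

```text
time_s: 5.03
tcp_pos: [483.0, -211.9, 82.4]
orientation: [180.0, 0.1, 107.7]
wrist_force: [0.0, -0.0, 0.0]
width: 29.9
grip_force: 0.0
```

Request:
jog_arm(
  increments=[
    [210,[0,0,0],0],
    [218,[0,0,0],0],
    [224,[0,0,0],0],
    [228,[0,0,0],0],
    [232,[0,0,0],0],
  ],
)

```text
time_s: 5.45
tcp_pos: [482.5, -211.8, 81.6]
orientation: [-180.0, 0.0, 107.7]
wrist_force: [0.0, -1.3, -0.3]
width: 9.2
grip_force: 1.5
```

Request:
jog_arm(
  increments=[
    [240,[0,0,0],0],
    [255,[0,0,0],0],
    [255,[0,0,0],0],
    [255,[0,0,0],0],
    [255,[0,0,0],0],
  ],
)

```text
time_s: 5.87
tcp_pos: [482.5, -211.8, 81.6]
orientation: [-180.0, 0.0, 107.7]
wrist_force: [-1.3, -1.2, 0.4]
width: 8.5
grip_force: 30.0
```

Request:
jog_arm(
  increments=[
    [255,[0,0,-0.1],0],
    [255,[0,0,-0.2],0],
    [255,[0,0,-0.3],0],
    [255,[0,0,-0.5],0],
    [255,[0,0,-0.8],0],
  ],
)

```text
time_s: 6.28
tcp_pos: [481.5, -211.0, 119.0]
orientation: [-179.9, -0.1, 107.7]
wrist_force: [-0.9, -0.0, -4.7]
width: 8.3
grip_force: 30.0
```

Request:
jog_arm(
  increments=[
    [255,[0,0,-1],0],
    [255,[0,0,-1],0],
    [255,[0,0,-1],0],
    [255,[0,0,-1],0],
    [255,[0,0,-1],0],
  ],
)

```text
time_s: 6.7
tcp_pos: [482.6, -211.6, 221.6]
orientation: [180.0, 0.0, 107.7]
wrist_force: [-0.5, 0.1, -4.3]
width: 8.5
grip_force: 30.0
```

Request:
jog_arm(
  increments=[
    [255,[0,0,-0.6],0],
    [255,[0,0,-0.3],0],
    [255,[0,0,0],0],
    [255,[0,0,0],0],
    [255,[0,0,0],0],
  ],
)

```text
time_s: 7.12
tcp_pos: [481.9, -211.3, 236.0]
orientation: [-179.9, -0.1, 107.7]
wrist_force: [0.6, 0.9, -4.8]
width: 8.6
grip_force: 30.0
```

```bash
python3 - <<'E'
from h import *
s=env.read_state(); print(s["tcp_pos"],s["orientation"],s["wrist_force"],s["wrist_torque"])
c=env.read_camera("side"); cv2.imwrite("pics/s2.png",cv2.resize(c["color"][60:260,260:460],None,fx=3,fy=3))
P=cloud(c); r=np.radians(107.7)
d=P[...,:2]-s["tcp_pos"][:2]; tx=d@[np.cos(r),np.sin(r)]; ty=d@[np.sin(r),-np.cos(r)]; z=P[...,2]-s["tcp_pos"][2]
m=(tx>-20)&(tx<70)&(abs(ty)<30)&(z<-20)&(z>-100)
print("cyl tx",np.percentile(tx[m],[0,2,98,100]),"ty",np.percentile(ty[m],[0,2,98,100]),"z",np.percentile(z[m],[0,1,2]),m.sum())
g=m&(z>-35); print("top disc fit",np.polyfit(tx[m&(z>-52)&(z<-44)],z[m&(z>-52)&(z<-44)],1))
E
```

```text
[ 481.87491303 -211.29681346  236.03687966] [-1.79904939e+02 -1.03711734e-01  1.07704378e+02] [ 0.63389168  0.91837123 -4.80213401] [-0.19578961 -0.1534056   0.00952164]
cyl tx [ 5.67239613 16.02960282 52.35780479 54.22548614] ty [-23.38568667 -22.47462698  19.20014399  20.84188109] z [-81.75273527 -79.03930599 -78.12503621] 396
top disc fit [ -0.08348505 -43.73838579]
```

View pics/s2.png

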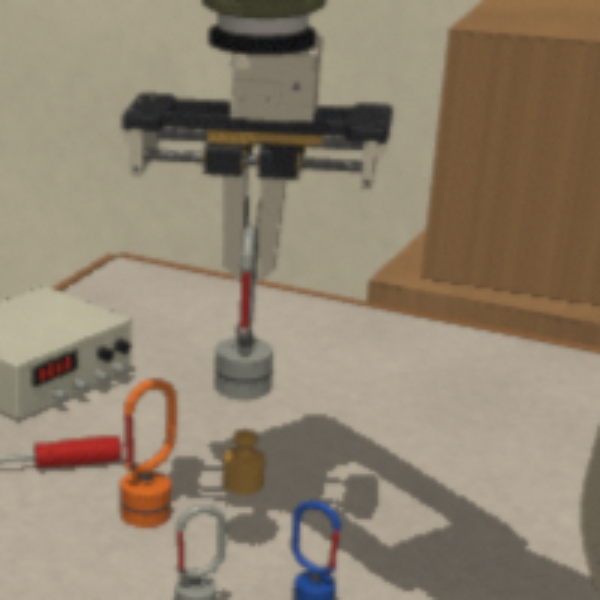

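Weight held upright, about 0.49 kg. Turning to the stand's heading and approaching at a height above the other weights.

Request:
jog_arm(
  increments=[
    [255,[0.1,0,0],0.2],
    [255,[0.2,0,0],0.4],
    [255,[0.3,0.1,0],0.6],
    [255,[0.4,0.1,0],0.6],
    [255,[0.5,0.1,0],0.6],
  ],
)

```text
time_s: 7.58
tcp_pos: [481.3, -180.9, 236.7]
orientation: [-179.9, -0.0, 96.5]
wrist_force: [0.7, 0.9, -4.7]
width: 8.4
grip_force: 30.0
```

Request:
jog_arm(
  increments=[
    [255,[0.6,0.1,0],0.6],
    [255,[0.7,0.1,0],0.6],
    [255,[0.8,0.1,0],0.6],
    [255,[0.8,0.1,0],0.4],
    [255,[0.8,0.1,0],0.1],
  ],
)

```text
time_s: 8.0
tcp_pos: [489.9, -106.2, 236.8]
orientation: [-179.9, -0.0, 86.0]
wrist_force: [0.7, -0.9, -4.4]
width: 8.5
grip_force: 30.0
```

Request:
jog_arm(
  increments=[
    [255,[0.8,0.1,0],0],
    [255,[0.8,0.1,0],0],
    [255,[0.7,0.1,0],0],
    [255,[0.5,0.1,0],0],
    [255,[0.3,0,0],0],
  ],
)

```text
time_s: 8.42
tcp_pos: [502.5, -44.6, 237.0]
orientation: [-179.9, -0.0, 86.2]
wrist_force: [-0.2, 0.0, -4.7]
width: 8.2
grip_force: 30.0
```

Request:
jog_arm(
  increments=[
    [255,[0.1,0,0],0],
    [255,[0,0,0],0],
    [255,[0,0,0],0],
  ],
)

```text
time_s: 8.67
tcp_pos: [502.6, -44.2, 237.5]
orientation: [-180.0, 0.0, 86.1]
wrist_force: [0.6, 0.2, -4.4]
width: 8.3
grip_force: 30.0
```

Request:
jog_arm(
  increments=[
    [255,[0.2,0.1,0.1],0],
    [255,[0.5,0.2,0.3],0],
    [255,[0.8,0.2,0.4],0],
    [255,[0.8,0.2,0.4],0],
    [255,[0.8,0.2,0.4],0],
  ],
)

```text
time_s: 9.08
tcp_pos: [525.1, 17.8, 204.7]
orientation: [-180.0, -0.0, 86.1]
wrist_force: [-0.3, -0.9, -3.9]
width: 8.4
grip_force: 30.0
```

Request:
jog_arm(
  increments=[
    [255,[0.7,0.2,0.3],0],
    [255,[0.5,0.1,0.1],0],
    [255,[0.2,0,0],0],
    [255,[0,0,0],0],
    [255,[0,0,0],0],
  ],
)

```text
time_s: 9.5
tcp_pos: [532.8, 44.2, 198.0]
orientation: [180.0, 0.0, 86.2]
wrist_force: [0.3, -0.4, -5.0]
width: 8.7
grip_force: 30.0
```

```bash
python3 - <<'E'
from h import *
s,c,P=wrist(); print(s["tcp_pos"],s["orientation"],s["wrist_force"])
t=env.read_camera("top"); d=env.read_camera("side")
a=cv2.resize(d["color"][170:320,170:320],None,fx=2.8,fy=2.8,interpolation=cv2.INTER_CUBIC)
b=cv2.resize(c["color"][:,90:470],None,fx=1,fy=1)
cv2.imwrite("pics/m1.png",np.hstack([a,b]))
r=np.radians(s["orientation"][2])
def tool(Q):
    dd=Q[...,:2]-s["tcp_pos"][:2]; return np.stack([dd@[np.cos(r),np.sin(r)],dd@[np.sin(r),-np.cos(r)],Q[...,2]-s["tcp_pos"][2]],-1)
for n,C,Q in(("wrist",c,P),("top",t,cloud(t)),("side",d,cloud(d))):
    q=tool(Q); 
    h=cv2.cvtColor(C["color"],cv2.COLOR_BGR2HSV); m=(h[...,0]>8)&(h[...,0]<32)&(h[...,1]>110)&(h[...,2]>50)&(q[...,0]>50)&(q[...,0]<130)&(abs(q[...,1])<32)&(q[...,2]>-20)&(q[...,2]<60)
    if m.sum()>5: print(n,"eye n",m.sum(),"tx",np.percentile(q[m][:,0],[1,50,99]),"ty",np.percentile(q[m][:,1],[1,99]),"z",np.percentile(q[m][:,2],[2,50,98]))
    w=(q[...,2]>-95)&(q[...,2]<-30)&(q[...,0]>-5)&(q[...,0]<70)&(abs(q[...,1])<35)
    if w.sum()>5: print(n,"weight",w.sum(),np.percentile(q[w],[1,99],axis=0))
    g=((h[...,0]<6)|(h[...,0]>172))&(h[...,1]>120)&(q[...,0]>-5)&(q[...,0]<70)&(abs(q[...,1])<35)&(q[...,2]>-60)&(q[...,2]<40)
    if g.sum()>3: print(n,"gate",g.sum(),np.percentile(q[g],[2,50,98],axis=0))
E
```

```text
[532.80795171  44.22147553 197.99697064] [1.79976224e+02 2.09026392e-02 8.61804783e+01] [ 0.25920784 -0.39144957 -5.03028319]
wrist eye n 2746 tx [ 96.32407221 109.42834326 127.4737651 ] ty [-20.45606482  23.0153481 ] z [14.22701032 16.76585984 18.47898578]
wrist weight 1722 [[  9.1670973  -20.58312953 -69.75154809]
 [ 48.80112467  20.60900053 -43.16990815]]
wrist gate 6 [[48.7994453  -1.45796497  0.40975469]
 [49.18344684 -0.10937937  4.17890208]
 [49.33925812  0.7394584   9.10199977]]
side eye n 94 tx [101.67452661 112.4311903  128.92011333] ty [-22.83060471  17.75229715] z [12.49345117 15.93107203 18.04585952]
side weight 493 [[ 10.62637741 -24.16522348 -78.99442265]
 [ 51.32293162  15.8945709  -31.84524847]]
side gate 56 [[ 45.87440857  -6.4723423  -20.29422604]
 [ 49.18798784  -4.43239582   0.7347148 ]
 [ 51.09620544  -1.44821092  21.73629999]]
```

View pics/m1.png

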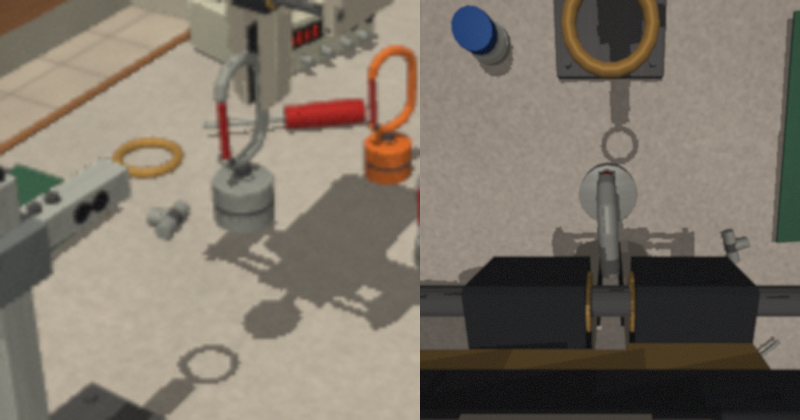

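The hook is upright and its gate faces the eye. In tool coordinates the gate surface is at about 49 mm and the wire centre at about 99 mm and +14 mm up. Closing the gap.

Request:
jog_arm(
  increments=[
    [255,[0.2,0.02,-0.04],0],
    [255,[0.4,0.02,-0.04],0],
    [255,[0.4,0,0],0],
    [255,[0.4,0,0],0],
    [255,[0.3,0,0],0],
  ],
)

```text
time_s: 10.07
tcp_pos: [535.8, 79.6, 199.3]
orientation: [180.0, -0.0, 86.2]
wrist_force: [0.4, 0.8, -3.9]
width: 8.4
grip_force: 30.0
```

Request:
jog_arm(
  increments=[
    [255,[0.2,0,0],0],
    [255,[0.1,0,0],0],
    [255,[0,0,0],0],
    [255,[0,0,0],0],
  ],
)

```text
time_s: 10.4
tcp_pos: [536.1, 84.3, 199.2]
orientation: [-180.0, 0.0, 86.2]
wrist_force: [-0.1, 0.4, -4.7]
width: 8.8
grip_force: 30.0
```

```bash
python3 - <<'E'
from h import *
s,c,P=wrist(); print(s["tcp_pos"],s["orientation"],s["wrist_force"])
d=env.read_camera("side")
a=cv2.resize(d["color"][170:270,150:250],None,fx=4,fy=4,interpolation=cv2.INTER_CUBIC)
cv2.imwrite("pics/m2.png",np.hstack([a,c["color"][:400,90:470]]))
r=np.radians(s["orientation"][2])
dd=P[...,:2]-s["tcp_pos"][:2]; q=np.stack([dd@[np.cos(r),np.sin(r)],dd@[np.sin(r),-np.cos(r)],P[...,2]-s["tcp_pos"][2]],-1)
h=cv2.cvtColor(c["color"],cv2.COLOR_BGR2HSV); m=(h[...,0]>8)&(h[...,0]<32)&(h[...,1]>110)&(h[...,2]>50)&(q[...,0]>40)&(q[...,0]<110)&(abs(q[...,1])<32)&(q[...,2]>-20)&(q[...,2]<60)
print("eye",np.percentile(q[m],[1,50,99],axis=0))
k=m&(abs(q[...,1])<8)&(q[...,0]<75);print("front wire",np.percentile(q[k],[1,50,99],axis=0))
w=(q[...,2]>-56)&(q[...,2]<-38)&(q[...,0]>8)&(q[...,0]<50)&(abs(q[...,1])<21)
print("disc top z",np.percentile(q[w][:,2],[10,50,90]),np.percentile(q[w],[1,99],axis=0))
k=(q[...,2]>38)&(q[...,2]<60)&(q[...,0]>10)&(q[...,0]<50)&(abs(q[...,1])<10)
print("crown",k.sum(),np.percentile(q[k],[1,50,99],axis=0))
E
```

```text
[536.10342068  84.30310455 199.17767232] [-1.79992581e+02  1.22229656e-02  8.61810354e+01] [-0.05078558  0.35731086 -4.72357824]
eye [[ 57.10554946 -20.50470177  12.98858988]
 [ 85.03379865   0.83146525  15.73915576]
 [106.01926961  21.70576166  19.66646847]]
front wire [[56.49401336 -7.85142014 13.88303873]
 [60.09553691  0.27181701 15.63798731]
 [63.58655595  7.92425474 17.58701955]]
disc top z [-47.24763659 -46.17868953 -45.15531081] [[  9.62326278 -20.22683456 -51.80023362]
 [ 48.40809351  19.99575273 -43.32003708]]
crown 1608 [[10.54741464 -4.37729936 38.45978134]
 [30.69785961  0.43217194 46.50564914]
 [46.80434849  4.96134012 49.96869788]]
```

View pics/m2.png

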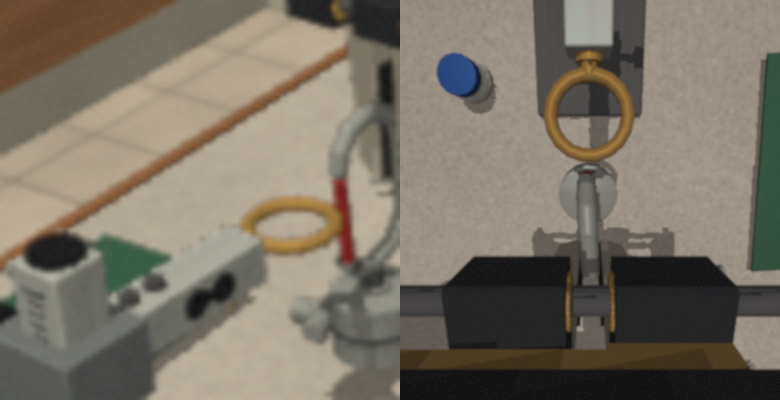

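The hook is centred on the ring. The wire is at weight-frame z of about 94 and x of about 33, so contact is about 7 mm ahead. Pressing in slowly.

Request:
jog_arm(
  increments=[
    [255,[0.15,0,0],0],
    [255,[0.15,0,0],0],
    [255,[0.1,0,0],0],
    [255,[0.1,0,0],0],
    [255,[0,0,0],0],
  ],
)

```text
time_s: 10.92
tcp_pos: [536.7, 94.2, 199.1]
orientation: [-180.0, 0.0, 86.2]
wrist_force: [-0.6, -2.7, -5.2]
width: 8.4
grip_force: 30.0
```

Request:
jog_arm(
  increments=[
    [255,[0.1,0,0],0],
    [255,[0.1,0,0],0],
    [255,[0.1,0,0],0],
    [255,[0,0,0],0],
  ],
)

```text
time_s: 11.25
tcp_pos: [537.1, 100.4, 199.2]
orientation: [-180.0, 0.0, 86.2]
wrist_force: [-1.2, -4.3, -5.7]
width: 8.5
grip_force: 30.0
```

Request:
jog_arm(
  increments=[
    [255,[0.1,0,0],0],
    [255,[0.1,0,0],0],
    [255,[0.1,0,0],0],
    [255,[0,0,0],0],
  ],
)

```text
time_s: 11.58
tcp_pos: [537.8, 106.4, 199.5]
orientation: [180.0, 0.0, 86.2]
wrist_force: [-0.5, -4.3, -5.2]
width: 8.3
grip_force: 30.0
```

Request:
jog_arm(
  increments=[
    [255,[0.1,0,0],0],
    [255,[0.1,0,0],0],
    [255,[0.05,0,0],0],
    [255,[0,0,0],0],
    [255,[0,0,0],0],
  ],
)

```text
time_s: 12.0
tcp_pos: [538.1, 110.9, 199.2]
orientation: [180.0, 0.0, 86.2]
wrist_force: [0.1, -5.7, -4.9]
width: 8.3
grip_force: 30.0
```

```bash
python3 - <<'E'
from h import *
s,c,P=wrist(); print(s["tcp_pos"],s["wrist_force"],s["wrist_torque"])
d=env.read_camera("side")
a=cv2.resize(d["color"][170:270,150:250],None,fx=4,fy=4,interpolation=cv2.INTER_CUBIC)
cv2.imwrite("pics/m3.png",np.hstack([a,c["color"][:400,90:470]]))
E
```

```text
[538.05970153 110.9119111  199.22512383] [ 0.07171393 -5.71991569 -4.87698669] [-1.1143475  -0.12823905 -0.04603853]
```

View pics/m3.png

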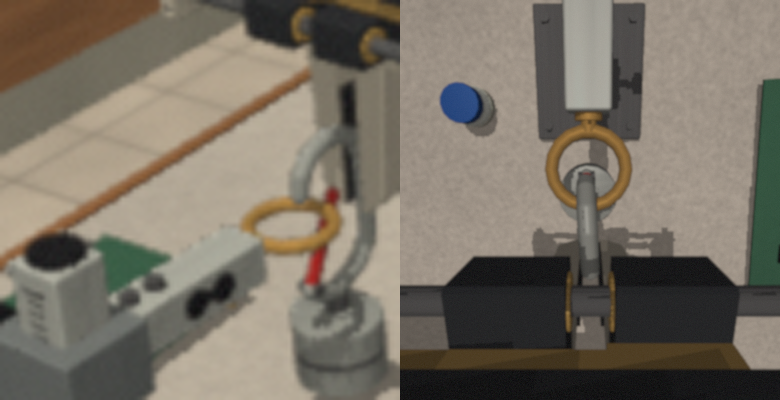

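The gate is pressed in, the wire is inside, and the nose is above the ring hole. Lowering the hook.

Request:
jog_arm(
  increments=[
    [255,[0,0,0.1],0],
    [255,[0,0,0.1],0],
    [255,[0,0,0.1],0],
    [255,[0,0,0.05],0],
    [255,[0,0,0],0],
  ],
)

```text
time_s: 12.52
tcp_pos: [537.9, 111.2, 191.9]
orientation: [-180.0, -0.0, 86.2]
wrist_force: [0.1, -3.4, -7.0]
width: 8.6
grip_force: 30.0
```

Request:
jog_arm(
  increments=[
    [255,[0,0,0.1],0],
    [255,[0,0,0.1],0],
    [255,[0,0,0],0],
  ],
)

```text
time_s: 12.77
tcp_pos: [537.6, 111.4, 187.3]
orientation: [-179.9, -0.0, 86.2]
wrist_force: [1.1, -2.7, -9.1]
width: 8.4
grip_force: 30.0
```

Request:
jog_arm(
  increments=[
    [255,[0.05,0,0.1],0],
    [255,[0.05,0,0.1],0],
    [255,[0,0,0],0],
  ],
)

```text
time_s: 13.02
tcp_pos: [538.0, 114.0, 184.0]
orientation: [-180.0, -0.1, 86.2]
wrist_force: [-1.0, -0.0, -4.1]
width: 8.4
grip_force: 30.0
```

The gate snapped shut behind the wire, since the side force is gone. Lowering gently onto the crown.

Request:
jog_arm(
  increments=[
    [255,[0.08,0,0.08],0],
    [255,[0.08,0,0.08],0],
    [255,[0,0,0.05],0],
    [255,[0,0,0],0],
    [255,[0,0,0],0],
  ],
)

```text
time_s: 13.43
tcp_pos: [538.2, 116.5, 179.9]
orientation: [-180.0, -0.0, 86.2]
wrist_force: [-0.5, 0.2, -4.7]
width: 8.1
grip_force: 30.0
```

```bash
python3 - <<'E'
from h import *
s,c,P=wrist(); print(s["tcp_pos"],s["wrist_force"],s["wrist_torque"])
d=env.read_camera("side")
a=cv2.resize(d["color"][170:270,150:250],None,fx=4,fy=4,interpolation=cv2.INTER_CUBIC)
cv2.imwrite("pics/m4.png",np.hstack([a,c["color"][:400,90:470]]))
r=np.radians(s["orientation"][2])
dd=P[...,:2]-s["tcp_pos"][:2]; q=np.stack([dd@[np.cos(r),np.sin(r)],dd@[np.sin(r),-np.cos(r)],P[...,2]-s["tcp_pos"][2]],-1)
h=cv2.cvtColor(c["color"],cv2.COLOR_BGR2HSV); m=(h[...,0]>8)&(h[...,0]<32)&(h[...,1]>110)&(h[...,2]>50)&(q[...,0]>20)&(q[...,0]<80)&(abs(q[...,1])<28)&(q[...,2]>10)&(q[...,2]<60)
print("eye",np.percentile(q[m],[1,50,99],axis=0))
k=m&(abs(q[...,1])<12)&(q[...,0]<45);print("front wire",k.sum(),np.percentile(q[k],[1,50,99],axis=0))
k=(q[...,2]>38)&(q[...,2]<60)&(q[...,0]>10)&(q[...,0]<50)&(abs(q[...,1])<10)&~m
print("crown",k.sum(),np.percentile(q[k],[1,50,99],axis=0))
E
```

```text
[538.21053236 116.4749349  179.94375475] [-0.54018156  0.23790698 -4.66123968] [-0.13090868 -0.08178093  0.0215097 ]
eye [[ 26.85934707 -20.46405702  32.72525067]
 [ 53.90136267   0.8661056   35.01279532]
 [ 73.92869653  21.63979356  39.19802083]]
front wire 439 [[ 25.58526888 -11.8450332   32.54134867]
 [ 30.14363178  -5.26465238  34.9178392 ]
 [ 35.18906403  11.66163562  45.0331539 ]]
crown 1583 [[10.76008323 -3.52283907 38.41548562]
 [30.64298083  0.87499148 46.3156349 ]
 [46.70035864  5.31106749 49.68175317]]
```

View pics/m4.png

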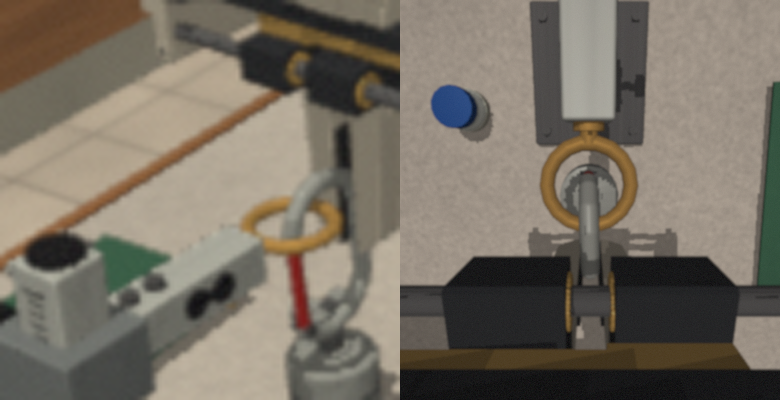

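The wire is inside with the gate shut behind it, about 4 mm below the crown. Continuing in small steps while watching the force.

Request:
jog_arm(
  increments=[
    [255,[0.04,0,0.06],0],
    [255,[0,0,0.05],0],
    [255,[0,0,0.03],0],
    [255,[0,0,0],0],
  ],
)

```text
time_s: 13.87
tcp_pos: [538.2, 117.2, 177.0]
orientation: [-180.0, 0.0, 86.2]
wrist_force: [-0.2, -1.0, -3.8]
width: 8.9
grip_force: 30.0
```

Request:
jog_arm(
  increments=[
    [255,[0,0,0.02],0],
    [255,[0,0,0.02],0],
    [255,[0,0,0],0],
  ],
)

```text
time_s: 14.12
tcp_pos: [538.3, 117.2, 176.4]
orientation: [-180.0, 0.0, 86.2]
wrist_force: [0.7, 0.0, -4.4]
width: 8.4
grip_force: 30.0
```

Request:
jog_arm(
  increments=[
    [255,[0,0,0.02],0],
    [255,[0,0,0],0],
    [255,[0,0,0],0],
  ],
)

```text
time_s: 14.37
tcp_pos: [538.3, 117.2, 176.0]
orientation: [-180.0, -0.0, 86.2]
wrist_force: [0.1, -0.1, -4.7]
width: 8.4
grip_force: 30.0
```

Request:
jog_arm(
  increments=[
    [255,[0,0,0.02],0],
    [255,[0,0,0],0],
    [255,[0,0,0],0],
  ],
)

```text
time_s: 14.62
tcp_pos: [538.3, 117.2, 175.6]
orientation: [-180.0, -0.0, 86.2]
wrist_force: [-0.5, 0.9, -4.9]
width: 8.3
grip_force: 30.0
```

Request:
jog_arm(
  increments=[
    [255,[0,0,0.02],0],
    [255,[0,0,0],0],
    [255,[0,0,0],0],
  ],
)

```text
time_s: 14.87
tcp_pos: [538.4, 117.2, 175.3]
orientation: [180.0, -0.0, 86.2]
wrist_force: [0.1, 0.6, -4.3]
width: 8.5
grip_force: 30.0
```

Request:
jog_arm(
  increments=[
    [255,[0,0,0.02],0],
    [255,[0,0,0],0],
    [255,[0,0,0],0],
  ],
)

```text
time_s: 15.12
tcp_pos: [538.5, 117.2, 175.1]
orientation: [180.0, -0.0, 86.2]
wrist_force: [0.1, 1.0, -2.3]
width: 8.6
grip_force: 30.0
```

Request:
jog_arm(
  increments=[
    [255,[0.03,0,0],0],
    [255,[0,0,0],0],
    [255,[0,0,0],0],
  ],
)

```text
time_s: 15.37
tcp_pos: [538.5, 117.7, 175.0]
orientation: [180.0, 0.0, 86.2]
wrist_force: [-0.3, -0.6, -2.8]
width: 8.4
grip_force: 30.0
```

Request:
jog_arm(
  increments=[
    [255,[0.02,0,0.015],0],
    [255,[0,0,0],0],
    [255,[0,0,0],0],
  ],
)

```text
time_s: 15.62
tcp_pos: [538.6, 117.8, 174.8]
orientation: [180.0, 0.0, 86.1]
wrist_force: [-0.5, -4.2, -0.1]
width: 9.0
grip_force: 30.0
```

Request:
jog_arm(
  increments=[
    [255,[-0.02,0,0],0],
    [255,[0,0,0],0],
    [255,[0,0,0],0],
  ],
)

```text
time_s: 15.87
tcp_pos: [538.6, 117.8, 174.8]
orientation: [180.0, -0.0, 86.2]
wrist_force: [-0.1, -2.5, 0.6]
width: 8.2
grip_force: 30.0
```

Request:
jog_arm(
  increments=[
    [255,[0,0,0],0],
  ],
)

```text
time_s: 15.95
tcp_pos: [538.6, 117.7, 174.8]
orientation: [180.0, -0.0, 86.2]
wrist_force: [-0.1, -2.8, 0.7]
width: 8.6
grip_force: 30.0
```

Request:
jog_arm(
  increments=[
    [255,[-0.02,0,0],0],
    [255,[0,0,0],0],
    [255,[0,0,0],0],
  ],
)

```text
time_s: 16.2
tcp_pos: [538.5, 117.6, 174.7]
orientation: [180.0, -0.0, 86.2]
wrist_force: [1.1, -0.9, 1.6]
width: 8.1
grip_force: 30.0
```

Request:
jog_arm(
  increments=[
    [255,[0,0,0],0],
  ],
)

```text
time_s: 16.28
tcp_pos: [538.5, 117.6, 174.7]
orientation: [180.0, -0.0, 86.2]
wrist_force: [0.9, -0.3, 1.1]
width: 8.4
grip_force: 30.0
```

Request:
jog_arm(
  increments=[
    [255,[0,0,-0.008],0],
    [255,[0,0,0],0],
    [255,[0,0,0],0],
  ],
)

```text
time_s: 16.53
tcp_pos: [538.4, 117.5, 174.7]
orientation: [180.0, -0.0, 86.2]
wrist_force: [-0.1, 0.0, 0.7]
width: 8.7
grip_force: 30.0
```

Request:
jog_arm(
  increments=[
    [255,[0,0,0],0],
  ],
)

```text
time_s: 16.62
tcp_pos: [538.5, 117.6, 174.8]
orientation: [180.0, -0.0, 86.2]
wrist_force: [2.0, 0.4, 0.4]
width: 8.3
grip_force: 30.0
```

The eye carries the weight and the wrist force is near zero. Opening gradually.

Request:
jog_arm(
  increments=[
    [234,[0,0,0],0],
    [232,[0,0,0],0],
    [230,[0,0,0],0],
    [228,[0,0,0],0],
    [226,[0,0,0],0],
  ],
)

```text
time_s: 17.03
tcp_pos: [538.1, 117.4, 174.4]
orientation: [-180.0, 0.0, 86.2]
wrist_force: [0.8, -0.2, 0.0]
width: 10.4
grip_force: 0.0
```

Request:
jog_arm(
  increments=[
    [222,[0,0,0],0],
    [216,[0,0,0],0],
    [210,[0,0,0],0],
    [200,[0,0,0],0],
    [190,[0,0,0],0],
  ],
)

```text
time_s: 17.45
tcp_pos: [538.3, 117.4, 174.7]
orientation: [-180.0, -0.0, 86.2]
wrist_force: [-0.4, -0.0, 0.7]
width: 22.0
grip_force: 0.0
```

Request:
jog_arm(
  increments=[
    [175,[0,0,0],0],
    [160,[0,0,0],0],
    [140,[0,0,0],0],
    [140,[0,0,0],0],
    [140,[0,0,0],0],
  ],
)

```text
time_s: 17.87
tcp_pos: [538.4, 117.4, 174.7]
orientation: [180.0, -0.0, 86.2]
wrist_force: [-0.5, -0.5, -0.9]
width: 41.7
grip_force: 0.0
```

```bash
python3 - <<'E'
from h import *
s,c,P=wrist(); print(s["tcp_pos"],s["wrist_force"],s["width"])
d=env.read_camera("side")
a=cv2.resize(d["color"][170:280,150:250],None,fx=4,fy=3.7,interpolation=cv2.INTER_CUBIC)
cv2.imwrite("pics/m5.png",np.hstack([a[:400],c["color"][:400,90:470]]))
E
```

```text
[538.36819863 117.37867782 174.71642748] [-0.53168883 -0.47582712 -0.85108131] 41.66587322830482
```

View pics/m5.png

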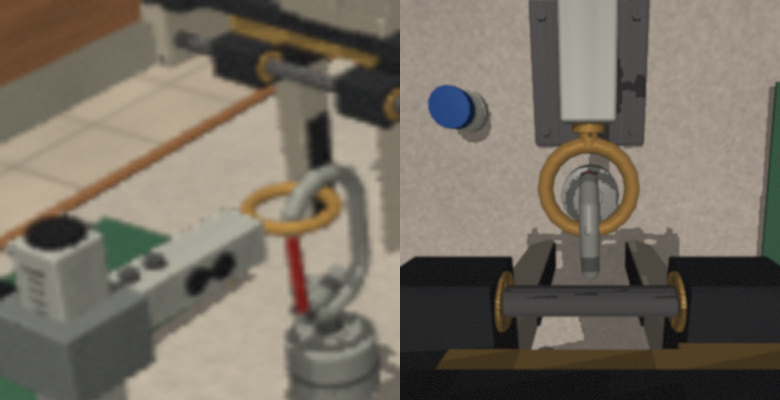

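The weight hangs upright from the eye with the gate shut, and the fingers are clear. Backing away.

Request:
jog_arm(
  increments=[
    [140,[-0.2,0,0],0],
    [140,[-0.5,0,0],0],
    [140,[-0.8,0,0],0],
    [140,[-1,0,0],0],
    [140,[-1,0,0],0],
  ],
)

```text
time_s: 18.38
tcp_pos: [533.4, 46.3, 174.7]
orientation: [180.0, 0.0, 86.2]
wrist_force: [-0.1, -0.2, -0.1]
width: 41.9
grip_force: 0.0
```

Request:
jog_arm(
  increments=[
    [140,[-1,0,0],0],
    [140,[-0.7,0,0],0],
    [140,[-0.3,0,0],0],
    [140,[0,0,0],0],
    [140,[0,0,0],0],
  ],
)

```text
time_s: 18.8
tcp_pos: [531.0, 7.4, 174.7]
orientation: [180.0, -0.0, 86.1]
wrist_force: [-0.4, 0.0, 0.5]
width: 42.5
grip_force: 0.0
```

Request:
jog_arm(
  increments=[
    [140,[0,0,0],0],
    [140,[0,0,0],0],
    [140,[0,0,0],0],
    [140,[0,0,0],0],
    [140,[0,0,0],0],
  ],
)

```text
time_s: 19.22
tcp_pos: [531.0, 8.1, 174.7]
orientation: [180.0, -0.0, 86.2]
wrist_force: [0.2, -0.2, 0.4]
width: 41.6
grip_force: 0.0
```

```bash
python3 - <<'E'
from h import *
F=[]
for i in range(12):
    c=env.read_camera("side"); F.append(c["color"][170:290,150:260].astype(int))
print([float(abs(f-F[0]).mean().round(2)) for f in F],[float(abs(F[i+3]-F[i]).max()) for i in range(9)])
P=cloud(c);m=(P[...,2]>85)&(P[...,2]<140)&(abs(P[...,0]-540)<40)&(abs(P[...,1]-143)<40); q=P[m]
print(q.min(0),q.max(0)); print(env.read_state()["time_s"])
# swing of the weight in the wrist depth view
for i in range(4):
    s,c,P=wrist(); m=(P[...,2]>120)&(P[...,2]<137)&(abs(P[...,0]-540)<40)&(abs(P[...,1]-143)<40); print(m.sum(),P[m].mean(0))
E
```

```text
[0.0, 0.93, 0.95, 0.95, 0.96, 0.96, 0.95, 0.96, 0.96, 0.96, 0.97, 0.97] [30.0, 31.0, 27.0, 27.0, 27.0, 17.0, 17.0, 29.0, 28.0]
[516.66019335 123.70385999  93.38591211] [561.13612317 168.25724165 139.27955748]
19.8167
2436 [541.18958721 141.39393312 128.47693511]
2436 [541.16464122 141.41304959 128.45728563]
2436 [541.17267124 141.41044451 128.4447279 ]
2435 [541.14565258 141.42036467 128.44525101]
```

Request:
jog_arm(
  increments=[
    [140,[0,0,0],0],
    [140,[0,0,0],0],
    [140,[0,0,0],0],
    [140,[0,0,0],0],
    [140,[0,0,0],0],
  ],
)

```text
time_s: 20.43
tcp_pos: [531.0, 7.6, 174.7]
orientation: [-180.0, -0.0, 86.2]
wrist_force: [-0.7, -1.4, 0.4]
width: 42.0
grip_force: 0.0
```

Request:
jog_arm(
  increments=[
    [140,[0,0,0],0],
    [140,[0,0,0],0],
    [140,[0,0,0],0],
    [140,[0,0,0],0],
    [140,[0,0,0],0],
  ],
)

```text
time_s: 20.85
tcp_pos: [531.0, 7.6, 174.7]
orientation: [-180.0, -0.0, 86.2]
wrist_force: [-0.5, -0.5, -1.1]
width: 42.1
grip_force: 0.0
```

Request:
jog_arm(
  increments=[
    [140,[0,0,0],0],
    [140,[0,0,0],0],
    [140,[0,0,0],0],
    [140,[0,0,0],0],
    [140,[0,0,0],0],
  ],
)

```text
time_s: 21.27
tcp_pos: [531.0, 7.6, 174.7]
orientation: [-180.0, -0.0, 86.2]
wrist_force: [0.0, -0.1, -0.8]
width: 41.9
grip_force: 0.0
```

```bash
python3 -c "
from bench import env
print(env.finish_job())"
```

```text
the job is handed in; nothing more can be done
None
```

The test weight hangs upright and still from the brass eye with the gate shut and the gripper clear of it; I handed the job in at about 21 s, and no verdict came back.

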